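Change the test bar on the roller stand

ROBOT

A 7-joint arm with a two-finger parallel gripper is mounted at the origin on a cart in front of the work surface, level with it; the furniture and walls round the work are solid. World frame = base frame: x ahead of the robot, y to its left, z up, the work surface at z = 0. Lengths are in m, angles in degrees, forces in N, time in s.
With the tool pointing down it reaches from about 0.35 to 0.775 m from the base axis. Payload 3.1 kg.
Tool frame: the origin (TCP) lies on the centre line of the jaws, within the pads' length; the fingertips stand 17 mm ahead of it and the grasp point (between the pads) lies 2 mm behind it (robot.tip_reach is the distance from the TCP to the fingertips, in m); z points along the fingers, y is the direction in which the jaws open and shut (so a half turn about z gives the same grasp; the last joint's range is limited). The gripper opens to 85 mm and grips with 20 to 120 N. Pads are 22 mm wide; open, the fingers measure 114 mm over their backs; the gripper's body (76 mm by 85 mm) begins 54 mm behind the grasp point. The pads swing forward as they close: fully open they stand 13 mm farther back than shut.
Start: joints at [65.162, 17.813, 0.802, 86.603, -0.252, 75.585, -1.558], TCP at [0.21, -0.508, 0.248] pointing down, gripper open.
Joint ranges: [-154.91, 154.91], [-16.99, 109.72], [-72.82, 74.43], [7.12, 147.25], [-82.49, 262.49], [11.32, 116.49], [-174.64, 174.64]. Speed limits (degrees/s): [159.86, 159.86, 180, 180, 180, 180, 180].

INTERFACE

Orientations are given as [roll, pitch, yaw] about the fixed x, y, z axes, in that order (R = Rz(yaw) Ry(pitch) Rx(roll)).
In Python, from station import robot, fingers, vision, workorder, recognise gives the robot as it stands. Calls block until the motion is done:
- robot.move_to(position, orientation): joint-space move of the TCP to a pose.
- robot.line_to(position, orientation=None, velocity=0.15, f_stop=None): straight line of the TCP; orientation=None keeps the orientation; velocity is the mean speed in m/s. With f_stop (N) it stops when the force on the tool has changed by that much, and returns True; else False.
- robot.move_j(angles): joint-space move.
- fingers.gripper_to(opening, force=None): opening from 0.0 (shut) to 1.0 (fully open); force is the grip in N (None keeps the last); returns when the fingers have stopped.
- robot.pause(seconds).
- robot.inverse_kinematics(position, orientation): joint angles nearest the present ones, or None.
- vision.grab_frame(name): name is "scene" or "top" or "wrist"; returns the picture (384x512x3 uint8, red, green, blue); there is no depth.
- vision.calibration(name): a dict with "mtx" (3x3 intrinsics, pixels), "extrinsics" (4x4, takes a point from world to camera coordinates); the wrist camera has in their place "T_tool_cam" (4x4, takes a point from camera to tool coordinates, whose origin is the TCP and whose axes are the flange's). Camera axes: x right, y up, looking along -z (the intrinsics and any distortion apply to the point x, -y, -z); pixel columns grow to the right and rows downward; lengths in m; the calibration is good to about 2 mm. A picture is of the moment at which its call begins: read the wrist's pose just before it. calibration takes no time and is no camera call.
A pose or a line that the arm cannot do raises robot.PlanningError and nothing moves.
- workorder.close_job(): hands the job in, once; it reports no verdict.
Trained networks look in the newest picture that a camera, given by its name, has taken for a name from the list of things; names that differ only in an ending like _2 or _b are one class to them, and where a whole thing is asked for, a point or a joint stands for the part that bears it (a point fixed in the world has none). Each returns a list of dicts, best first, with "p" (0 to 1); they miss things now and then, are a little off and sometimes report something else, mostly with a low value. They report only what shows in the picture. A call takes as long as a camera call.
- recognise(label, camera): "rect" ([centre column, centre row, width, height] in pixels, round what is visible of it).
Readings, each from a call of its own:
- robot.current_time_s(): time.
- robot.current_joint_positions(): joint angles.
- robot.current_dq(): joint speeds.
- robot.current_joint_torque(): joint torques, N m.
- robot.current_tool_pos(): TCP position.
- robot.current_eef_rot(): TCP orientation.
- robot.current_contact_force(): force on the tool from outside, world axes, zero at the start.
- robot.current_torque(): the same for the moment, N m.
- robot.current_finger_gap(): opening from 0.0 (shut) to 1.0 (fully open).
Only numpy, scipy, OpenCV 4.12 (cv2) and the standard library are available. Lean on these libraries where they do the work, as an engineer would, in place of code of your own. Each camera call takes 0.05 s, during which the arm holds its last target. There are 200 camera calls.

TASK

Clear the bent test bar off the roller stand into the open scrap bin, then take the straight test bar out of its storage cradle and lay it level across both rollers of the stand, its ends about flush with the outer ends of the cheeks. The cradle leaves only the bar's ends free and the stand leaves room for fingers only at its middle, so put the bar down on the bench on the way and take it again by the middle. Do not disturb the other things on the bench.

Things in the scene. Friction and masses are not known exactly. Their poses are not given: they have to be found in the camera images.
- straight_bar: The straight steel test bar, 24 x 24 mm square, 180 mm long, 0.2 to 0.3 kg. Origin at its centre, y along its length. At the start it lies in the storage cradle, its centre 48 mm above the bench, with 38 mm of each end sticking out.
- bent_bar: The used steel test bar, 24 x 24 mm square, 178 mm from end to end, bent at the middle into a shallow V, each half rising 10 degrees. Origin at the middle of the underside (the bottom of the V), z up, y along its length. At the start it lies across the rollers with the bend hanging between them, origin about 53 mm above the bench.
- bent_end_a (a point): Centre of the bent bar's end on its +y side.
- bent_end_b (a point): Centre of the bent bar's end on its -y side.
- roller_stand: Fixed stand on a dark base plate 84 x 200 mm. Origin at the centre of its underside; bars lie along its y. Two steel rollers, 12 mm thick, at y = -66 and +66 mm, tops 64 mm up (a straight bar on them has its centre 76 mm up). Beside each roller two upright cheeks: inner faces at x = -16.5 and +16.5 mm, 10 mm thick, from 46 to 90 mm in |y|, tops 98 mm up. The 92 mm between the pairs is open.
- storage_cradle: Fixed black block with a straight groove along its y, open at the top and both ends. Base 84 x 108 x 14 mm, origin at the centre of its underside. Groove 104 mm long and 30 mm wide, its floor 36 mm and its walls (14 mm thick) 74 mm above the bench.
- scrap_bin: Fixed open-topped grey box 130 x 230 x 80 mm, long side along its y, walls 4 mm, inner floor (a dark rubber mat) 16 mm above the bench. Origin at the centre of its underside.
- grease_jar: Bystander: white jar with a black lid, 56 mm in diameter, 55 mm high. Origin at the centre of its underside.
- solder_spool: Bystander: grey spool, 64 mm in diameter, 45 mm high. Origin at the centre of its underside.
- tape_black: Bystander: roll of black tape lying flat, 66 mm in diameter, 19 mm high. Origin at the centre of its underside.
- side_cutters: Bystander: side cutters with red handles lying flat, 147 x 53 x 12 mm. Origin at the centre of the underside.
- threadlock: Bystander: small red bottle with a white nozzle, 31 mm in diameter, 90 mm high. Origin at the centre of its underside.

How it is judged:
By the outcome, as a careful person would: the job done as asked, in the order asked, and still so for the second after the job is handed in, with the robot touching nothing.
It also fails if it takes over 56 s, if anything falls off the work surface, if the arm or the gripper's body presses on something with over 40 N, if the wrist force passes 120 N, or if a joint passes its speed limit or range.

## Working session

There is one attempt and no reset: what is moved stays moved. The work goes in short steps, each a Python script; the robot and the scene stay as the last script left them, time stands still between calls to the robot, and variables do not carry over. Pictures are saved under pics/ and viewed, on a budget of 10 in all, crops included, one or two more only if the job needs it, and the job is handed in when it is done.

```bash
mkdir -p pics; ls
python3 - <<'E'
from station import robot, fingers, vision, workorder, recognise
import cv2,numpy as np
for n in ["top","scene"]:
    im=vision.grab_frame(n); cv2.imwrite(f"pics/{n}0.png",im[:,:,::-1])
    c=vision.calibration(n); print(n,{k:np.round(v,4).tolist() if not isinstance(v,str) else v for k,v in c.items()})
    for l in ["straight_bar","bent_bar","bent_end_a","roller_stand","storage_cradle","scrap_bin","grease_jar","solder_spool","tape_black","side_cutters","threadlock"]:
        print(l,[(np.round(d["rect"]).tolist(),round(d["p"],2)) for d in recognise(l,n)[:2]])
print({k:np.round(v,4).tolist() for k,v in vision.calibration("wrist").items()})
print(robot.current_time_s(),robot.current_tool_pos(),robot.current_eef_rot())
E
```

```text
pics
top {'mtx': [[363.7948, 0.0, 256.1626], [0.0, 363.7948, 196.8848], [0.0, 0.0, 1.0]], 'extrinsics': [[-0.1446, -0.9895, -0.0031, 0.0676], [0.965, -0.1418, 0.2208, -0.631], [-0.2189, 0.0289, 0.9753, -1.0367], [0.0, 0.0, 0.0, 1.0]]}
straight_bar [([354.0, 223.0, 60.0, 13.0], 0.95)]
bent_bar [([246.0, 202.0, 60.0, 11.0], 0.66)]
bent_end_a [([246.0, 203.0, 55.0, 18.0], 0.87)]
roller_stand [([247.0, 208.0, 64.0, 28.0], 0.59)]
storage_cradle [([353.0, 225.0, 37.0, 32.0], 0.83)]
scrap_bin [([154.0, 252.0, 88.0, 63.0], 0.87)]
grease_jar [([172.0, 193.0, 19.0, 20.0], 0.75), ([350.0, 224.0, 44.0, 30.0], 0.59)]
solder_spool [([314.0, 168.0, 21.0, 22.0], 0.76)]
tape_black [([286.0, 153.0, 22.0, 20.0], 0.74)]
side_cutters [([221.0, 162.0, 37.0, 18.0], 0.74)]
threadlock [([153.0, 185.0, 8.0, 12.0], 0.69)]
scene {'mtx': [[432.4645, 0.0, 257.6135], [0.0, 432.4645, 190.9761], [0.0, 0.0, 1.0]], 'extrinsics': [[-0.897, -0.4415, -0.0226, 0.5798], [0.1969, -0.4445, 0.8739, -0.2029], [-0.3959, 0.7794, 0.4857, -1.1322], [0.0, 0.0, 0.0, 1.0]]}
straight_bar [([325.0, 172.0, 23.0, 28.0], 0.62)]
bent_bar [
[... 200 characters left out ...]
, 27.0, 32.0], 0.81)]
scrap_bin [([246.0, 278.0, 77.0, 95.0], 0.82), ([258.0, 201.0, 35.0, 32.0], 0.62)]
grease_jar [([202.0, 242.0, 19.0, 28.0], 0.73)]
solder_spool [([268.0, 174.0, 15.0, 14.0], 0.69), ([247.0, 276.0, 77.0, 93.0], 0.22)]
tape_black [([241.0, 184.0, 19.0, 12.0], 0.69), ([261.0, 201.0, 39.0, 31.0], 0.6)]
side_cutters [([215.0, 214.0, 16.0, 24.0], 0.53)]
threadlock []
{'mtx': [[269.0687, 0.0, 254.1088], [0.0, 269.0687, 192.0574], [0.0, 0.0, 1.0]], 'T_tool_cam': [[0.0009, 0.9519, 0.3063, 0.0788], [1.0, -0.0006, -0.0011, 0.0005], [-0.0009, 0.3063, -0.9519, -0.1257], [0.0, 0.0, 0.0, 1.0]]}
1.2 [ 0.21004844 -0.50832171  0.24828619] [-1.79999790e+02  1.48018246e-03  2.24543548e+01]
```

```bash
cat > h.py <<'E'
from station import robot, fingers, vision, workorder, recognise
import cv2, numpy as np
def ray(cam,u,v,T=None):
    c=vision.calibration(cam); K=np.array(c["mtx"])
    if cam=="wrist": M=T@np.array(c["T_tool_cam"])   # cam->world
    else: M=np.linalg.inv(np.array(c["extrinsics"]))
    d=np.linalg.inv(K)@[u,v,1]; d=np.array([d[0],-d[1],-d[2]])
    return M[:3,3],M[:3,:3]@d
def at(cam,u,v,z,T=None):
    o,d=ray(cam,u,v,T); return (o+d*(z-o[2])/d[2])[:3]
def tool():
    from scipy.spatial.transform import Rotation as R
    T=np.eye(4); T[:3,:3]=R.from_euler("xyz",robot.current_eef_rot(),degrees=True).as_matrix(); T[:3,3]=robot.current_tool_pos(); return T
E
python3 - <<'E'
from h import *
im=cv2.imread("pics/top0.png")[130:300,100:400]; cv2.imwrite("pics/topc.png",cv2.resize(im,None,fx=2.6,fy=2.6,interpolation=cv2.INTER_CUBIC))
for n,u,v,z in [("straight",354,223,.055),("bent",246,202,.085),("bin",154,252,.07),("jar",172,193,.04),("spool",314,168,.035),("tape",286,153,.015),("cutters",221,162,.01),("thread",153,185,.045),("stand",247,208,.06),("cradle",353,225,.06)]:
    print(n,at("top",u,v,z).round(3))
E
```

```text
straight [ 0.514 -0.307  0.055]
bent [0.62  0.008 0.085]
bin [0.513 0.297 0.07 ]
jar [0.692 0.234 0.04 ]
spool [ 0.709 -0.223  0.035]
tape [ 0.779 -0.145  0.015]
cutters [0.781 0.071 0.01 ]
thread [0.725 0.29  0.045]
stand [0.606 0.008 0.06 ]
cradle [ 0.508 -0.302  0.06 ]
```

View pics/topc.png

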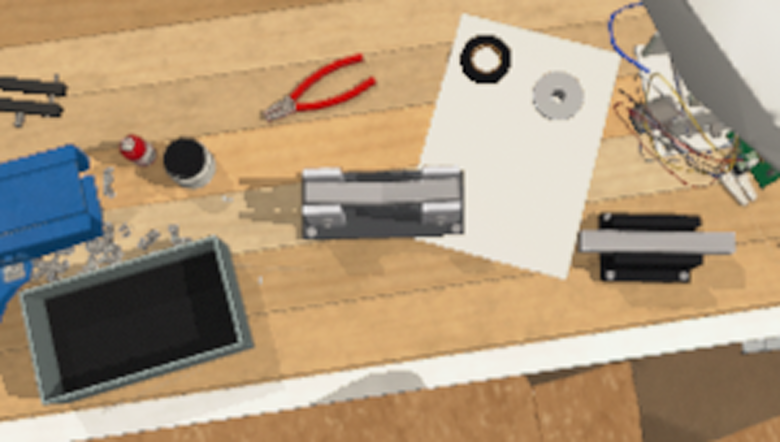

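The crop shows the stand with the bent bar at (383,192), cradle with the straight bar at (655,241), and the bin at (137,320). The bystanders lie well behind, and free bench shows in front of the stand. Now closer looks with the wrist camera.

Run:
```python
from h import *
def px(x,y): return 100+x/2.6,130+y/2.6
for n,a,b,z in [("str",(581,241),(735,243),.06),("bent",(304,190),(463,190),.09)]:
    A=at("top",*px(*a),z);B=at("top",*px(*b),z); d=A-B; print(n,(A+B)/2,np.linalg.norm(d),np.degrees(np.arctan2(-d[0],d[1])))
C=[at("top",*px(*p),.08)[:2] for p in [(22,293),(218,237),(252,346),(45,402)]]
print(np.round(C,3),np.mean(C,0),[np.linalg.norm(C[i]-C[i-1]).round(3) for i in range(4)])
d=C[0]-C[1];print(np.degrees(np.arctan2(-d[0],d[1])))
for p,yaws in [((.50,-.307,.2),(82,-98)),((.61,.008,.22),(82,-98)),((.513,.297,.25),(98,-82,90,-90))]:
    for y in yaws: 
        q=robot.inverse_kinematics(p,[180,0,y]); print(p,y,None if q is None else np.round(q,0))
robot.move_to([.50,-.307,.20],[180,0,82]) if False else None
print(robot.current_time_s())
```

```text
str [ 0.51363178 -0.30292547  0.06      ] 0.17873057698175202 -9.095769244241838
bent [0.6148098  0.00424144 0.09      ] 0.18213958919218887 -8.354068200116693
[[0.559 0.425]
 [0.59  0.199]
 [0.462 0.174]
 [0.435 0.406]] [0.51142522 0.30116597] [np.float64(0.125), np.float64(0.228), np.float64(0.13), np.float64(0.234)]
7.940594775027222
(0.5, -0.307, 0.2) 82 [ 42.  25. -18.  84.   8.  72.  16.]
(0.5, -0.307, 0.2) -98 [  24.   24.    9.   85.   -4.   71. -155.]
(0.61, 0.008, 0.22) 82 [ 23.  31. -41.  78.  20.  78. -25.]
(0.61, 0.008, 0.22) -98 [ 34.  39. -62.  78.  34.  83. 145.]
(0.513, 0.297, 0.25) 98 [  4.  34. -59.  78.  29.  84. -45.]
(0.513, 0.297, 0.25) -82 [  5.  35. -62.  78.  31.  85. 134.]
(0.513, 0.297, 0.25) 90 [  4.  34. -59.  78.  29.  84. -53.]
(0.513, 0.297, 0.25) -90 [  5.  35. -62.  78.  31.  85. 126.]
1.2
```

Run:
```python
from h import *
for n,p in [("cr",(.512,-.305,.20)),("st",(.615,.004,.21))]:
    robot.move_to(p,[180,0,81.5]); robot.pause(.2)
    T=tool(); im=vision.grab_frame("wrist"); np.save(f"T_{n}.npy",T)
    cv2.imwrite(f"pics/{n}.png",cv2.resize(im[:,:,::-1],(768,576),interpolation=cv2.INTER_CUBIC))
    print(n,robot.current_time_s(),T[:3,3])
    for l in ["straight_bar","bent_bar","roller_stand","storage_cradle"]: print(l,[(np.round(d["rect"],1).tolist(),round(d["p"],2)) for d in recognise(l,"wrist")[:2]])
```

```text
cr 2.825 [ 0.51096399 -0.30682676  0.20020786]
straight_bar [([261.4, 172.1, 26.4, 170.2], 0.89)]
bent_bar []
roller_stand []
storage_cradle [([257.3, 171.0, 81.0, 110.0], 0.88)]
st 4.5083 [0.61502761 0.00164865 0.20990239]
straight_bar []
bent_bar [([255.8, 172.9, 32.3, 182.6], 0.74)]
roller_stand [([254.1, 173.2, 70.3, 193.5], 0.59)]
storage_cradle [([199.1, 333.4, 14.4, 6.9], 0.52)]
```

View pics/cr.png

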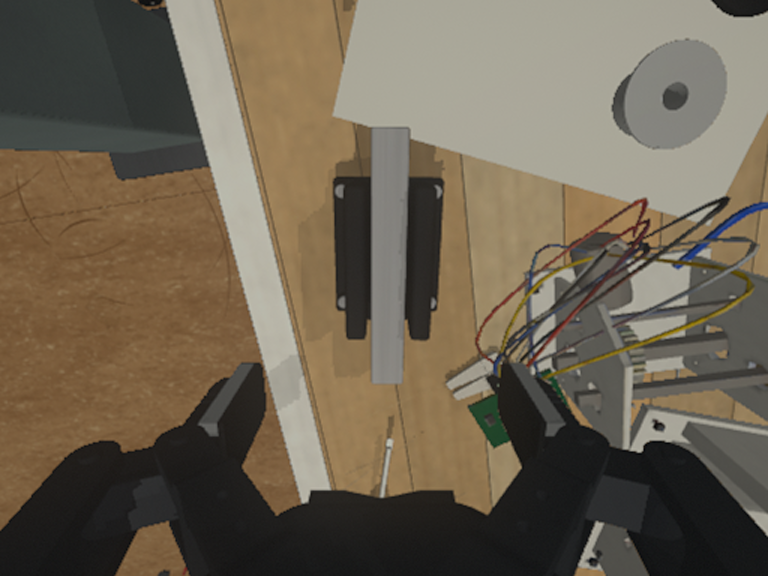

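View pics/st.png

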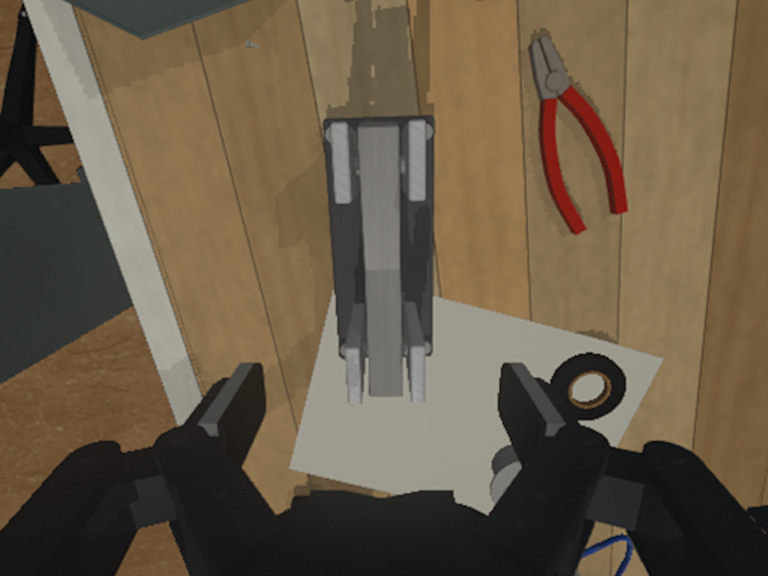

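Run:
```python
from h import *
def P(n,x,y,z): return at("wrist",x/1.5,y/1.5,z,np.load(f"T_{n}.npy"))[:2]
def rep(nm,A,B):
    d=A-B; print(nm,((A+B)/2).round(4),np.linalg.norm(d).round(4),np.degrees(np.arctan2(-d[0],d[1])).round(2))
rep("straight",(P("cr",371,128,.06)+P("cr",409,128,.06))/2,(P("cr",372,383,.06)+P("cr",402.5,383,.06))/2)
A=[P("st",*p,.098) for p in [(331,122),(426,121),(348,403),(425,401)]]
rep("stand",(A[0]+A[1])/2,(A[2]+A[3])/2); print("widths",np.linalg.norm(A[0]-A[1]),np.linalg.norm(A[2]-A[3]))
rep("bent ends",(P("st",358,124,.092)+P("st",400,124,.092))/2,(P("st",370,396,.092)+P("st",403,395,.092))/2)
rep("bentmid",P("st",365.5,270,.077),P("st",400,270,.077))
```

```text
straight [ 0.5176 -0.3013] 0.178 -8.92
stand [0.6181 0.0097] 0.1772 -7.01
widths 0.051847939270571526 0.05244573347697054
bent ends [0.6183 0.0099] 0.1751 -7.04
bentmid [0.6179 0.0085] 0.0229 81.34
```

Measured sizes agree with the given ones (178 mm bar, 52 mm over the cheeks, both axes about −7 to −9°). Now the bent bar.

Run:
```python
from h import *
t=robot.current_time_s
robot.move_to([.618,.009,.15],[180,0,82.7]); 
print("stop",robot.line_to([.618,.009,.070],velocity=.12,f_stop=12)); print(robot.current_tool_pos())
fingers.gripper_to(0,60); print("gap",robot.current_finger_gap(),t())
robot.line_to([.618,.009,.20],velocity=.15); print("gap",robot.current_finger_gap(),robot.current_contact_force(),t())
robot.move_to([.511,.301,.20],[180,0,97.9]); print(t())
im=vision.grab_frame("wrist"); np.save("T_bin.npy",tool()); cv2.imwrite("pics/bin.png",cv2.resize(im[:,:,::-1],(768,576)))
```

```text
stop False
[0.61908904 0.00916338 0.07130467]
gap 0.26535747759300615 6.4667
gap 0.26940689740122215 [ 0.09470185 -0.52235031 -2.61311064] 7.4833
8.6667
```

View pics/bin.png

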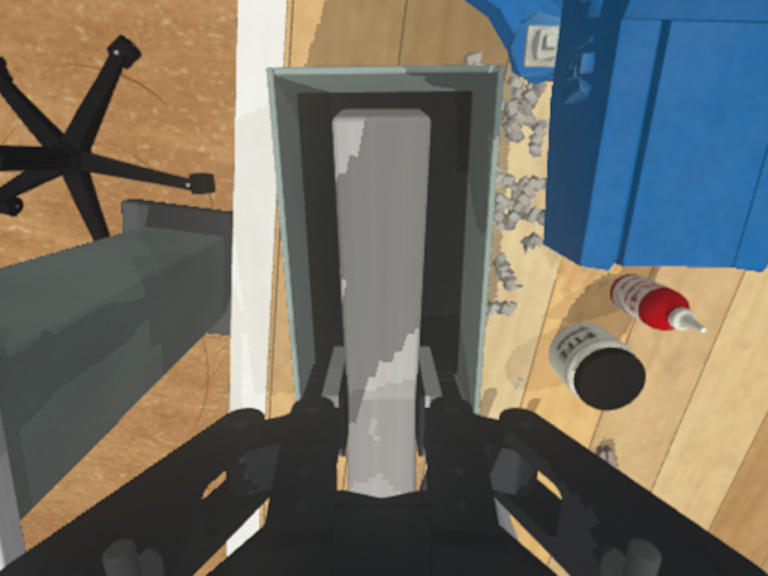

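The bar is held, parallel with the bin; the far rim runs from (268,69) to (503,66). The bar is central between the bin walls. Lowering and releasing it, then looking at the bin and the emptied stand.

Run:
```python
from h import *
t=robot.current_time_s
T=np.load("T_bin.npy"); a,b=[at("wrist",x/1.5,y/1.5,.08,T)[:2] for x,y in [(268,69),(503,66)]]
d=a-b; yaw=np.degrees(np.arctan2(d[1],d[0]));u=np.array([d[1],-d[0]])/np.linalg.norm(d); m=(a+b)/2
c1,c2=m+u*.115,m-u*.115; c=min((c1,c2),key=lambda q:np.linalg.norm(q-[.511,.301])); print(np.linalg.norm(d),yaw,c)
if np.linalg.norm(c-[.511,.301])<.015: tgt=(c+[.511,.301])/2
else: tgt=np.array([.511,.301])
print("hit",robot.line_to([*tgt,.041],velocity=.15,f_stop=8),robot.current_tool_pos())
fingers.gripper_to(.55); robot.line_to([*tgt,.2],velocity=.2); print(robot.current_finger_gap(),t())
im=vision.grab_frame("wrist"); 
robot.move_to([.616,-.02,.21],[180,0,82.7]); robot.pause(.2)
im2=vision.grab_frame("wrist"); np.save("T_st2.npy",tool()); print(t())
cv2.imwrite("pics/bin2.png",cv2.resize(im[:,:,::-1],(384,288)))
cv2.imwrite("pics/st2.png",cv2.resize(im2[:,:,::-1],(768,576),interpolation=cv2.INTER_CUBIC))
```

```text
0.12744440552610606 -171.68284797635664 [0.51605606 0.30777186]
hit False [0.51434766 0.30503845 0.04218139]
0.5501484825618235 11.225
12.8083
```

View pics/bin2.png

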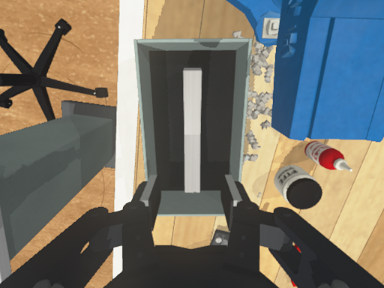

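View pics/st2.png

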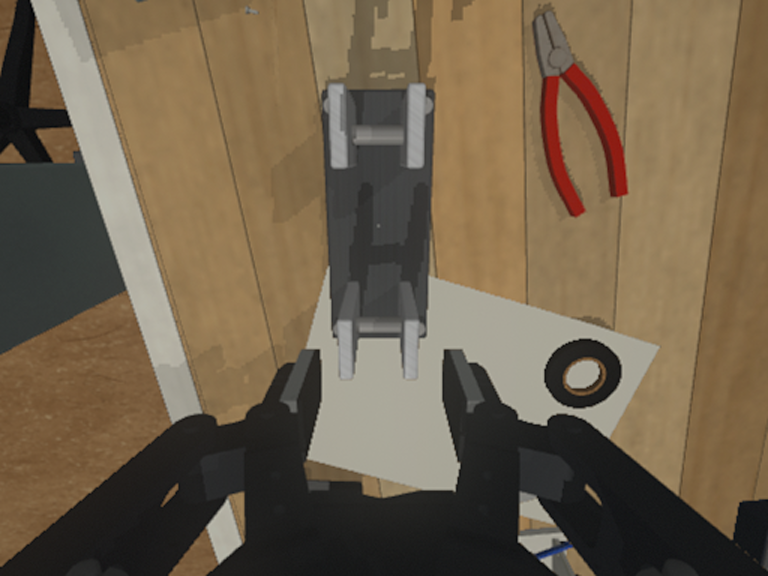

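The bent bar lies in the bin, at (192,130) in the small view. The stand is empty, with cheek outer corners at (329,85), (425,85), (340,379), (417,379). Next the straight bar, taken by its +y end away from the wires.

Run:
```python
from h import *
t=robot.current_time_s
T=np.load("T_st2.npy"); A=[at("wrist",x/1.5,y/1.5,.098,T)[:2] for x,y in [(329,85),(425,85),(340,379),(417,379)]]
p,q=(A[0]+A[1])/2,(A[2]+A[3])/2; d=p-q; print("stand",(p+q)/2,np.linalg.norm(d),np.degrees(np.arctan2(-d[0],d[1])),np.linalg.norm(A[0]-A[1]))
g=[.528,-.232]
fingers.gripper_to(.8)
robot.move_to([*g,.13],[180,0,81.1]); robot.pause(.1)
f0=robot.current_contact_force()
print("stop",robot.line_to([*g,.056],velocity=.12,f_stop=12),robot.current_tool_pos())
fingers.gripper_to(0,20); print("gap",robot.current_finger_gap(),np.round(robot.current_contact_force()-f0,1),np.round(robot.current_torque(),2),t())
```

```text
stand [0.61790548 0.0082402 ] 0.17742199031534853 -6.948450969738147 0.05114425445832023
stop False [ 0.52884568 -0.23193402  0.05669507]
gap 0.27840821239309377 [-1.5  0.1  5.3] [ 0.01  0.15 -0.01] 15.4417
```

Run:
```python
from h import *
t=robot.current_time_s
fingers.gripper_to(0,100)
robot.line_to([.5288,-.232,.13],velocity=.12); print("gap",robot.current_finger_gap(),robot.current_contact_force(),robot.current_torque(),t())
robot.move_to([.4937,-.0445,.13],[180,0,83]); print(t())
robot.line_to([.4937,-.0445,.035],velocity=.15)
print("hit",robot.line_to([.4937,-.0445,.0195],velocity=.04,f_stop=6),robot.current_tool_pos())
fingers.gripper_to(.6); robot.line_to([.4937,-.0445,.1],velocity=.2)
robot.move_to([.487,-.115,.17],[180,0,83]); robot.pause(.2)
im=vision.grab_frame("wrist"); np.save("T_b.npy",tool()); print(t())
print([(np.round(d["rect"],1).tolist(),d["p"]) for d in recognise("straight_bar","wrist")])
cv2.imwrite("pics/b.png",cv2.resize(im[:,:,::-1],(768,576),interpolation=cv2.INTER_CUBIC))
```

```text
gap 0.25567858262688686 [-0.01252643 -0.09822367 -3.38907166] [ 0.12934154 -0.02817512  0.01059202] 16.425
17.2083
hit True [ 0.49433211 -0.04461593  0.02105266]
20.0667
[([255.5, 177.8, 24.6, 166.3], 0.84)]
```

View pics/b.png

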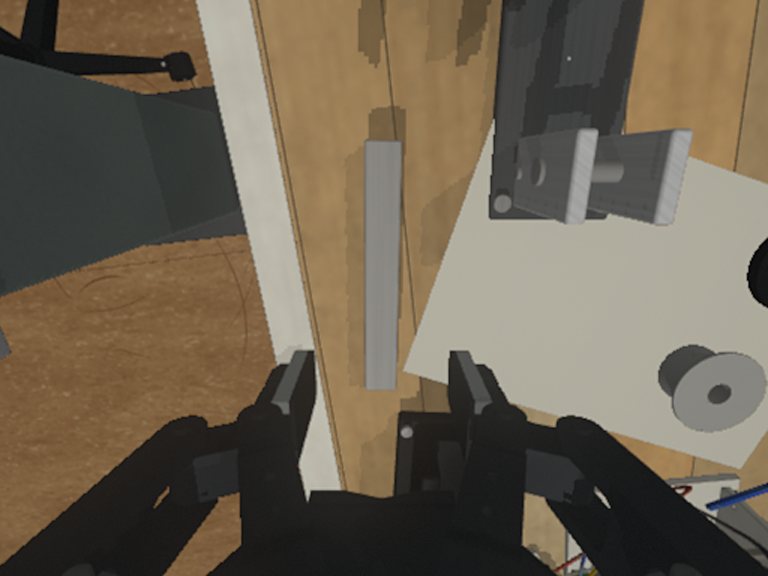

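The bar lies flat on the bench, ends at (383,141) and (381,388), clear of the paper.

Run:
```python
from h import *
t=robot.current_time_s
T=np.load("T_b.npy"); A=[at("wrist",x/1.5,y/1.5,.024,T)[:2] for x,y in [(365,141),(402,141),(366,388),(396,388)]]
p,q=(A[0]+A[1])/2,(A[2]+A[3])/2; d=p-q; c=(p+q)/2; yaw=np.degrees(np.arctan2(-d[0],d[1])); print("bar",c,np.linalg.norm(d),yaw)
assert np.linalg.norm(c-[.485,-.115])<.015 and abs(yaw+7)<4
robot.move_to([*c,.08],[180,0,90+yaw])
print("stop",robot.line_to([*c,.0205],velocity=.1,f_stop=10),robot.current_tool_pos())
fingers.gripper_to(0,80); print("gap",robot.current_finger_gap(),t())
robot.line_to([*c,.20],velocity=.18); print("gap",robot.current_finger_gap(),robot.current_contact_force(),robot.current_torque())
robot.move_to([.618,.0085,.20],[180,0,83]); robot.pause(.2)
robot.line_to([.618,.0085,.150],velocity=.15); robot.pause(.2)
im=vision.grab_frame("wrist"); np.save("T_p.npy",tool()); print(t(),robot.current_tool_pos())
cv2.imwrite("pics/p.png",cv2.resize(im[:,:,::-1],(768,576),interpolation=cv2.INTER_CUBIC))
```

```text
bar [ 0.48705866 -0.11381505] 0.17752098177380374 -7.3171233712714
stop False [ 0.48801275 -0.11390626  0.02134382]
gap 0.2597494968882209 21.675
gap 0.26360447742608467 [ 0.23896852 -0.25648636 -2.96946586] [-0.02903022  0.00527941  0.06979599]
24.5083 [0.61884129 0.00865574 0.15139956]
```

View pics/p.png

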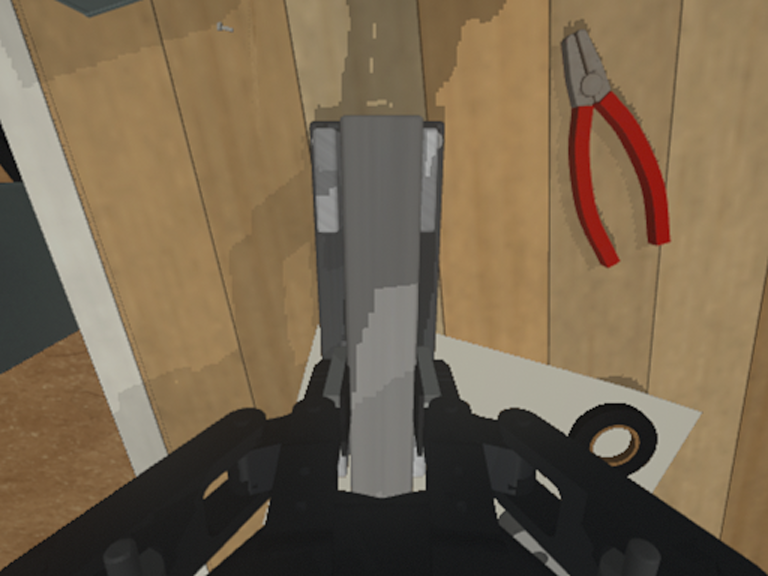

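The bar is held level above the stand between the cheeks: bar end at (343–422,116), cheek ends at (312–441,127). Checking those offsets numerically before lowering.

Run:
```python
from h import *
T=np.load("T_p.npy"); f=lambda x,y,z: at("wrist",x/1.5,y/1.5,z,T)[:2]
y=np.radians(-7); ex=np.array([np.cos(y),np.sin(y)]); ey=np.array([-np.sin(y),np.cos(y)]); tc=T[:2,3]
for n,p in [("bar end L",f(343,116,.154)),("bar end R",f(421,116,.154)),("cheek L",f(312,127,.098)),("cheek R",f(441,127,.098)),("bar nr L",f(352,440,.154)),("bar nr R",f(413,440,.154)),("chk nr L",f(340,478,.098)),("chk nr R",f(426,478,.098))]:
    print(n,(1000*np.array([(p-tc)@ex,(p-tc)@ey])).round(1))
```

```text
bar end L [-10.2  89.4]
bar end R [11.8 89.4]
cheek L [-27.8  90.3]
cheek R [25.5 90.4]
bar nr L [-10.  -19.8]
bar nr R [ 12.3 -19.8]
chk nr L [-21.7 -89.2]
chk nr R [ 25.5 -89.3]
```

Run:
```python
from h import *
t=robot.current_time_s
g=[.6163,.0095]
robot.line_to([*g,.140],velocity=.08); 
print(robot.line_to([*g,.092],velocity=.08,f_stop=10))
print("hit",robot.line_to([*g,.081],velocity=.03,f_stop=6),robot.current_tool_pos(),robot.current_contact_force(),robot.current_torque(),t())
```

```text
False
hit True [0.61735326 0.00968069 0.08551569] [-1.15015662  0.49285716  4.04820847] [-0.05116183  0.14583059 -0.03962159] 25.8583
```

Contact came at TCP height 85.5 mm against the 85.3 mm expected for resting on the rollers. Releasing and checking.

Run:
```python
from h import *
g=[.6163,.0095]
fingers.gripper_to(.5); robot.line_to([*g,.16],velocity=.12)
robot.move_to([.616,-.02,.21],[180,0,83]); robot.pause(.2)
im=vision.grab_frame("wrist"); np.save("T_f.npy",tool())
robot.move_to([.40,-.30,.25],[180,0,60]); s=vision.grab_frame("scene"); tp=vision.grab_frame("top"); print(robot.current_time_s())
a=cv2.resize(im[:,:,::-1],(512,384)); b=cv2.resize(s[150:330,170:350,::-1],(288,288)); c=cv2.resize(tp[140:300,100:400,::-1],(540,288),interpolation=cv2.INTER_CUBIC)
cv=np.zeros((600,800,3),np.uint8); cv[:312,:420]=a[40:352,50:470]; b=cv2.resize(s[150:330,170:390,::-1],(376,308),interpolation=cv2.INTER_CUBIC); cv[:308,424:800]=b; cv[312:600,:540]=c
cv2.imwrite("pics/f.png",cv)
```

```text
29.0
```

View pics/f.png

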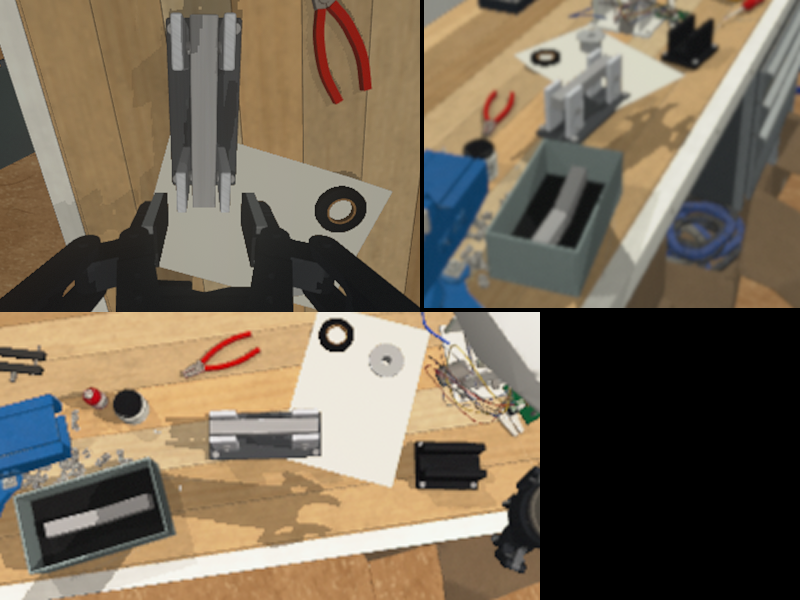

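The composite shows the straight bar between both cheek pairs, ends level with the cheek ends (rows 13 and 207 in the wrist panel). The bent bar is in the bin, the cradle is empty and the bystanders have not moved. Handing in.

Run:
```python
from h import *
T=np.load("T_f.npy"); f=lambda x,y,z: at("wrist",x+50,y+40,z,T)[:2]
print((f(203,13,.088)+f(204,207,.088))/2,(f(203,12,.098)+f(204,210,.098))/2)
workorder.close_job(); print(robot.current_time_s())
```

```text
[0.61843812 0.01033265] [0.61856497 0.01099023]
the job is handed in; nothing more can be done
the job is handed in; nothing more can be done
```

The job is done and handed in. The last clock reading, taken just before hand-in, was 29 s of the 56 s allowed.

- **Bent bar:** I lifted it by the middle and released it low inside the scrap bin. It shows lying on the bin's mat.
- **Straight bar:** I drew it from the cradle by its +y end and laid it on the bench. I then took it again by the middle and lowered it onto the rollers.
- **Level and position:** Contact came at a tool height of 85.5 mm, against 85.3 mm expected for a bar resting on both rollers. In the last picture the bar's centre is within about 1 mm of the stand's. Its ends look flush with the outer ends of the cheeks.
- **Other things on the bench:** The last pictures show the bystanders where they were. I compared these by eye, not by measurement. The threadlock and the jar are partly or wholly hidden in the scene view, so they were checked in the top view only.
- **Disagreements:** The first overhead estimates differed from the wrist camera's by up to 6 mm in position and 1.4° in angle, so I used the wrist camera's for the stand. Its lengths read about 1.5% short, and the view before lowering showed the bar about 2 mm off sideways. I corrected that before setting it down.

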